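# Free the stuck strainer from the brush-washing pot

## Robot

A 7-joint arm with a two-finger parallel gripper is mounted at the origin on a cart in front of the work surface, level with it; the furniture and walls round the work are solid. World frame = base frame: x ahead of the robot, y to its left, z up, the work surface at z = 0. Lengths are in m, angles in rad, forces in N, time in s.
With the tool pointing down it reaches from about 0.4 to 0.875 m from the base axis. Payload 19.3 kg.
Tool frame: the origin (TCP) lies midway between the tips of the shut fingers; the grasp point (between the pads) lies 19 mm behind it (bot.pinch_z is the distance from the TCP to the grasp point, in m); z points along the fingers, y is the direction in which the jaws open and shut (so a half turn about z gives the same grasp; the last joint's range is limited). The gripper opens to 85 mm and grips with 20 to 120 N. Pads are 22 mm wide; open, the fingers measure 114 mm over their backs; the gripper's body (76 mm by 85 mm) begins 54 mm behind the grasp point. The pads swing forward as they close: fully open they stand 13 mm farther back than shut.
Start: joints at [-1.358, 0.521, -0.036, 1.599, 0.021, 1.021, -0.113], TCP at [0.174, 0.6, 0.231] pointing down, gripper open.
Joint ranges: [-2.91, 2.91], [-0.3, 2.13], [-1.5, 1.42], [0.17, 2.43], [-1.26, 4.41], [0.16, 1.93], [-2.52, 2.52]. Speed limits (rad/s): [1.89, 1.89, 2.39, 2.39, 3.01, 3.01, 3.01].

## Interface

Orientations are given as [roll, pitch, yaw] about the fixed x, y, z axes, in that order (R = Rz(yaw) Ry(pitch) Rx(roll)).
In Python, from workcell import bot gives the robot as it stands. The module is installed in compiled form; this text tells all that it offers.
- The arm moves only by the tool move_arm, never from a script. Its argument "moves" is text: rows parted by semicolons, each of 4 numbers parted by spaces: the shift along the tool's x, y, z in mm, then the turn about the tool's z in rad. In form: dx dy dz yaw; .... A call has exactly 10 rows; each row is the pose to reach, as a shift and turn from the pose commanded when the call began, along the tool's axes at that moment; what a row does not reach only later rows make up. A row lasts 1/12 s, in which the tool goes at most 41.7 mm and 7.16 degrees, less where a joint would pass 70% of its speed; a pose out of reach is approached as far as the arm can. A call with a gripper value outside its range is refused whole. "grip" is the opening, from 0 (shut) to 1 (fully open), set as the call begins (left out, the last holds). The fingers move at their own pace and stop on an object; "grip_force" is the grip in N (left out, the last holds). Time passes only in rows, so rows that repeat a pose let the fingers close, or fill a call up. It gives the time, the measured TCP pose, the force and the opening at its end, in the units of the state.
- bot.observe(): the state, without advancing time (a new reading comes with each control period).
- bot.grab_frame(name): name is "side" or "top" or "wrist"; returns a dict with "frame" (480x640x3 uint8, red, green, blue), "z_map" (480x640 float32, m along the optical axis (not along the pixel's ray), 0 where there is no reading), "K" (3x3 intrinsics, pixels), "eye" and "attitude" of the camera in the world. Camera axes: x right, y up, looking along -z (the intrinsics and any distortion apply to the point x, -y, -z); pixel columns grow to the right and rows downward; lengths in m; the calibration is good to about 2 mm. A picture is of the moment at which its call begins.
- bot.job_done(): hands the job in, once; it reports no verdict.
Trained networks look in a picture, given as the dict that the camera call returned (one of the last four; its "shot" number tells which), for a name from the list of things; names that differ only in an ending like _2 or _b are one class to them, and where a whole thing is asked for, a point or a joint stands for the part that bears it (a point fixed in the world has none). Each returns a list of dicts, best first, with "conf" (0 to 1); they miss things now and then, are a little off and sometimes report something else, mostly with a low value. They report only what shows in the picture. A call takes as long as a camera call. They do not tell look-alikes from the thing itself.
- bot.search_frame(picture, label): "at" ([column, row] in pixels, amid what is visible of it).
- bot.pinpoint(picture, label): "at" ([column, row] in pixels: a listed point, or the origin of a listed thing).
The state is a dict: "clock": time; "qpos": joint angles; "qd": joint speeds; "joint_efforts": joint torques, N m; "position": TCP position; "tool_rot": TCP orientation; "force": force on the tool from outside, world axes, zero at the start; "moment": the same for the moment, N m; "grip_width": finger opening in m.
Only numpy, scipy, OpenCV 4.12 (cv2) and the standard library are available. Lean on these libraries where they do the work, as an engineer would, in place of code of your own. Each camera call takes 0.05 s, during which the arm holds its last target. There are 200 camera calls.

## Task

The strainer is stuck in the heavy brush-washing pot: it will not come straight up. Grip it by its upright rim, work it loose by twisting it and pulling gently until it comes free, lift it out while the pot stays standing on the bench in its place, and set it upright on the round drip tray, without dropping it and without disturbing the jar, the paint tube or the tape roll.

Things in the scene. Friction and masses are not known exactly. Their poses are not given: they have to be found in the camera images.
- strainer_centre (a point): Loose aluminium strainer (about 0.3 kg) nested in the pot; point on its axis half-way up its 120 mm height, z upward along the axis. From the bottom: slotted basket 86 mm in diameter, 65 mm tall; at 65 to 70 mm a flat flange 120 mm in diameter that rests on the pot's rim; above it an upright neck. It must rise 70 mm from its nested place to clear the pot.
- strainer_neck (a point): Middle of the strainer's plain upright neck, on the axis, 35 mm above strainer_centre. The neck is the rim to grip, across it or by its wall: a tube 60 mm in outside diameter, 3 mm wall, open at the top, 25 mm up and 25 mm down from this point to the flange.
- strainer: Its origin lies at the centre of the strainer's underside. Three equally spaced lugs 14 mm wide stick 10 mm out of the basket wall, 40 to 50 mm above this origin, out of sight, caught under the pot's inner lip. The strainer turns freely about its axis but rises only about 3 mm before the lugs meet the lip, except under the lip's notches: there it lifts straight out.
- pot_centre (a point): Heavy loose dark steel pot (1.5 to 2.1 kg) standing on the bench, 124 mm in diameter, 85 mm tall, two small ears on its sides at mid-height; point on its axis half-way up, 42.5 mm above its underside, z upward. Pulling the caught strainer with more force than the pot's weight (about 15 N) lifts the pot with it.
- pot_rim (a point): Centre of the pot's mouth. Just under it is the inner lip with 3 equally spaced notches, which let the lugs through with about 0.24 rad to spare each way. They are hidden under the flange; no reading tells where they are, it differs each time. From the start, a twist of 0.5 to 1.6 rad, whichever way round, centres the lugs on notches; again every 2.09 rad.
- tray_centre (a point): Round steel drip tray fixed on the bench, 172 mm in outside diameter, flat inside 160 mm across, wall 12 mm high; the point is the centre of its inner floor, 4 mm above the bench.
- jar_a_centre (a point): Bystander: closed paint jar, 58 mm in diameter, 66 mm tall; the point is its centre.
- tube_a_centre (a point): Bystander: lying paint tube, 118 mm long, 38 mm wide, 29 mm high; the point is its middle.
- roll_a_centre (a point): Bystander: roll of masking tape lying flat, 100 mm in diameter, 25 mm high; the point is its centre.
Mind the look-alikes: they are no part of the job. What is shaped like the strainer but yellow is not meant.

How it is judged:
On the way:
1. the strainer is lifted clear up out of the pot (z of strainer_centre in the frame of pot_centre above 0.105 m), for 0.1 s.
At the end, for the whole second after the job is handed in: The strainer stands upright (within 0.06 rad), released and at rest, with its bottom flat on the drip tray's floor and its axis within 42 mm of the tray's centre; the pot stands upright on the bench (horizontal distance between strainer_centre and tray_centre below 0.042 m and z of strainer_centre in the frame of tray_centre between 0.056 and 0.063 m and angle between each of strainer_centre, pot_centre's own z axis and vertical below 0.06 rad and linear speed of strainer below 0.02 m/s and height (world z) of pot_centre below 0.046 m); the robot touches nothing.
It fails at once if the pot is lifted more than 20 mm off the bench (height (world z) of pot_centre above 0.0625 m).
It fails at once if the pot is tipped more than 0.25 rad (angle between pot_centre's own z axis and vertical above 0.25 rad).
It fails at once if the pot is pushed more than 60 mm from its place (distance of pot_centre from where it was at the start of the episode above 0.06 m).
It fails at once if the strainer is dropped (moves faster than 0.7 m/s when not held) (linear speed of strainer above 0.7 m/s and contact force between the fingers and strainer below 0.5 N).
It fails at once if the jar, the tube or the tape roll is moved more than 30 mm (distance of any of jar_a_centre, tube_a_centre, roll_a_centre from where it was at the start of the episode above 0.03 m).
It also fails if it takes over 48 s, if anything falls off the work surface, if the arm or the gripper's body presses on something with over 40 N, if the wrist force passes 120 N, or if a joint passes its speed limit or range.

## Working session

There is one attempt and no reset: what is moved stays moved. The work goes in short steps, Python scripts to look and compute and a tool call to move; the robot and the scene stay as the last step left them, time stands still between calls to the robot, and variables do not carry over. Pictures are saved under pics/ and viewed, about 8 in all and at most 12, crops included, and the job is handed in when it is done.

Besides the shell and the picture viewer there is one more tool, called after "Call:" as name(argument=value, ...) on one line, values as JSON. move_arm: Moves the arm, as the interface text tells. Its arguments: {"type":"object","properties":{"moves":{"type":"string"},"grip":{"type":"number"},"grip_force":{"type":"number"}},"required":["moves"]}

```bash
mkdir -p pics; cat > h.py <<'E'
import numpy as np, cv2
from scipy.spatial.transform import Rotation as R
from workcell import bot
def Rm(p):
    a=np.array(p["attitude"],float)
    if a.shape==(3,3): return a
    return R.from_euler('xyz',a).as_matrix() if a.size==3 else R.from_quat(a).as_matrix()
def world(p,c,r,z=None):
    """pixel -> world by depth; or by ray to height z"""
    K=np.array(p["K"]); d=np.array([(c-K[0,2])/K[0,0],-(r-K[1,2])/K[1,1],-1.0])
    d=Rm(p)@d; e=np.array(p["eye"])
    t=(z-e[2])/d[2] if z is not None else p["z_map"][int(round(r)),int(round(c))]
    return e+t*d
def cloud(p):
    K=np.array(p["K"]); v,u=np.mgrid[:480,:640]; Z=p["z_map"]
    P=np.stack([(u-K[0,2])/K[0,0]*Z,-(v-K[1,2])/K[1,1]*Z,-Z],-1)
    return P@Rm(p).T+np.array(p["eye"])
def save(p,n): cv2.imwrite(f"pics/{n}.png",p["frame"][:,:,::-1])
E
python3 - <<'E'
from h import *
s=bot.observe(); print(s["position"],s["tool_rot"],s["force"],bot.pinch_z)
for n in ("top","side"):
    p=bot.grab_frame(n); save(p,n+"0"); print(n,[k for k in p],p["K"],p["eye"],p["attitude"])
    for l,z in (("strainer_neck",.115),("pot_rim",.085),("tray_centre",.004),("jar_a_centre",.033),("tube_a_centre",.015),("roll_a_centre",.0125)):
        for d in bot.pinpoint(p,l)[:3]:
            print(l,np.round(d["at"]),round(d["conf"],2),world(p,*d["at"],z=z).round(3),world(p,*np.clip(d["at"],0,[639,479])).round(3))
E
```

```text
[0.17433679 0.59985863 0.23071905] [-3.14046605e+00  5.71401750e-05  2.85880185e+00] [-0.55432315  0.71224401 -0.44030629] 0.0187
top ['frame', 'z_map', 'K', 'eye', 'attitude', 'shot'] [[524.99978371   0.         323.04189836]
 [  0.         524.99978371 231.17743191]
 [  0.           0.           1.        ]] [ 0.38241526 -0.08203591  1.37534435] [ 0.10676616 -0.01630437 -1.58279279]
strainer_neck [448. 281.] 0.72 [ 0.393 -0.403  0.115] [ 0.394 -0.431  0.007]
strainer_neck [352. 238.] 0.66 [ 0.5   -0.173  0.115] [ 0.509 -0.181  0.017]
tray_centre [209. 248.] 0.81 [0.488 0.193 0.004] [0.488 0.193 0.001]
jar_a_centre [281. 178.] 0.85 [0.666 0.003 0.033] [0.659 0.001 0.065]
tube_a_centre [286. 267.] 0.92 [ 0.436 -0.01   0.015] [ 0.436 -0.011  0.019]
roll_a_centre [452. 197.] 0.72 [ 0.615 -0.447  0.012] [ 0.617 -0.451 -0.001]
side ['frame', 'z_map', 'K', 'eye', 'attitude', 'shot'] [[559.63647071   0.         316.50568582]
 [  0.         559.63647071 245.52572112]
 [  0.           0.           1.        ]] [ 0.19369793 -1.28118407  0.98364186] [ 0.95337131 -0.01660063 -0.24932923]
strainer_neck [317. 259.] 0.74 [ 0.496 -0.156  0.115] [ 0.5   -0.139  0.102]
strainer_neck [296. 337.] 0.61 [ 0.381 -0.423  0.115] [ 0.39  -0.383  0.075]
pot_rim [319. 261.] 0.2 [ 0.51  -0.128  0.085] [ 0.49  -0.201  0.142]
tray_centre [285. 226.] 0.85 [0.479 0.181 0.004] [0.479 0.181 0.004]
jar_a_centre [358. 241.] 0.89 [0.666 0.005 0.033] [ 0.655 -0.025  0.055]
tube_a_centre [287. 261.] 0.64 [ 0.445 -0.017  0.015] [ 0.442 -0.034  0.028]
tube_a_centre [320. 288.] 0.56 [ 0.507 -0.156  0.015] [ 0.486 -0.229  0.078]
roll_a_centre [394. 358.] 0.77 [ 0.611 -0.442  0.012] [ 0.616 -0.431  0.   ]
```

View pics/top0.png

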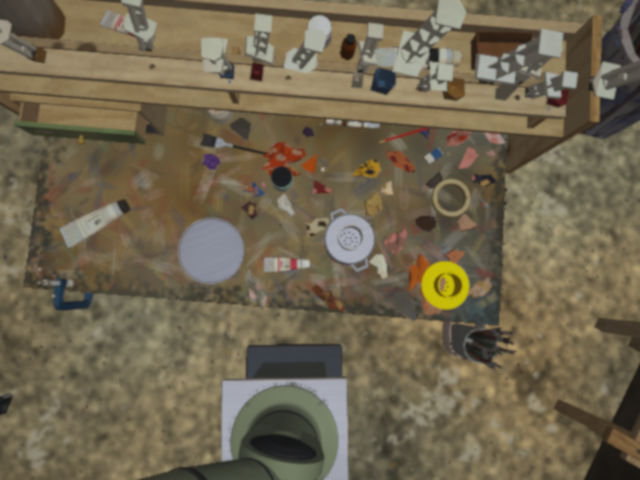

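View pics/side0.png

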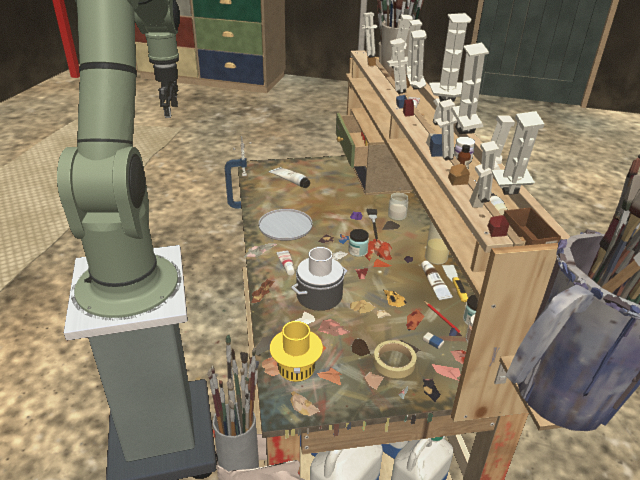

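```bash
python3 - <<'E'
from h import *
for n in ("top","side"):
    p=bot.grab_frame(n); C=cloud(p)
    for x,y in((.50,-.16),(.39,-.40)):
        m=(np.hypot(C[...,0]-x,C[...,1]-y)<.11)&(p["z_map"]>0)
        for a,b in((.075,.1),(.12,.15),(.09,.12),(.134,.155)):
            q=C[m&(C[...,2]>a)&(C[...,2]<b)]
            if len(q)<8: continue
            lo,hi=q.min(0),q.max(0)
            (cx,cy),rr=cv2.minEnclosingCircle((q[:,:2]*1000).astype(np.float32))
            print(n,(x,y),a,b,len(q),"circ",round(cx),round(cy),round(rr),"zmed",np.median(q[:,2]).round(4),lo.round(3),hi.round(3))
    if n=="side": 
        c=cv2.resize(p["frame"][200:400,220:460],None,fx=3,fy=3,interpolation=cv2.INTER_CUBIC); cv2.imwrite("pics/crop0.png",c[:,:,::-1])
E
```

```text
top (0.5, -0.16) 0.075 0.1 1473 circ 501 -171 63 zmed 0.0887 [ 0.439 -0.234  0.075] [ 0.564 -0.109  0.099]
top (0.5, -0.16) 0.12 0.15 158 circ 501 -170 31 zmed 0.1396 [ 0.471 -0.201  0.12 ] [ 0.531 -0.141  0.146]
top (0.5, -0.16) 0.09 0.12 539 circ 501 -171 60 zmed 0.0917 [ 0.443 -0.23   0.09 ] [ 0.559 -0.112  0.12 ]
top (0.5, -0.16) 0.134 0.155 135 circ 501 -170 31 zmed 0.1403 [ 0.471 -0.201  0.134] [ 0.531 -0.141  0.146]
top (0.39, -0.4) 0.075 0.1 131 circ 383 -409 56 zmed 0.0868 [ 0.328 -0.456  0.075] [ 0.431 -0.359  0.1  ]
top (0.39, -0.4) 0.12 0.15 58 circ 385 -407 30 zmed 0.1215 [ 0.356 -0.437  0.12 ] [ 0.413 -0.377  0.126]
top (0.39, -0.4) 0.09 0.12 194 circ 384 -408 31 zmed 0.1099 [ 0.356 -0.439  0.09 ] [ 0.414 -0.377  0.12 ]
side (0.5, -0.16) 0.075 0.1 917 circ 500 -173 64 zmed 0.0891 [ 0.438 -0.237  0.075] [ 0.562 -0.112  0.1  ]
side (0.5, -0.16) 0.12 0.15 328 circ 501 -171 35 zmed 0.1321 [ 0.47  -0.205  0.12 ] [ 0.531 -0.136  0.145]
side (0.5, -0.16) 0.09 0.12 549 circ 500 -174 61 zmed 0.0936 [ 0.442 -0.235  0.09 ] [ 0.557 -0.12   0.12 ]
side (0.5, -0.16) 0.134 0.155 138 circ 500 -170 34 zmed 0.1381 [ 0.471 -0.203  0.134] [ 0.531 -0.136  0.145]
side (0.39, -0.4) 0.075 0.1 355 circ 386 -420 46 zmed 0.0877 [ 0.354 -0.462  0.075] [ 0.412 -0.374  0.1  ]
side (0.39, -0.4) 0.12 0.15 53 circ 383 -407 31 zmed 0.1211 [ 0.355 -0.436  0.12 ] [ 0.414 -0.378  0.125]
side (0.39, -0.4) 0.09 0.12 520 circ 384 -407 33 zmed 0.1064 [ 0.354 -0.44   0.09 ] [ 0.412 -0.374  0.12 ]
```

View pics/crop0.png

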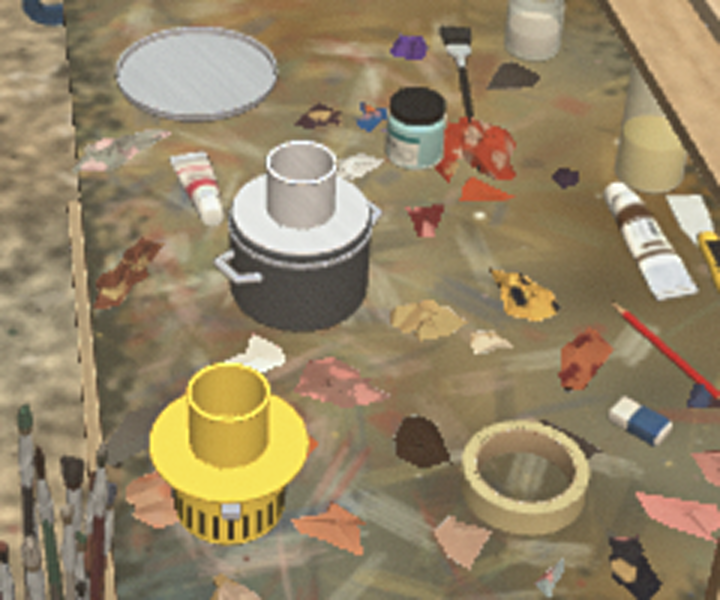

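Candidates in the side view are the grey strainer in the dark pot at (320,262) and the free-standing yellow one at (296,350). The grey one nested in the pot fits the description and the crop confirms it. Its neck axis is at about (0.501, -0.171) with its top at z 0.140, matching the given sizes. The tray is at side pixel (285,224) and top pixel (211,250).

Call:
move_arm(moves="-34 -23 0 0.08; -68 -46 0 0.16; -102 -69 0 0.24; -136 -92 0 0.32; -170 -115 0 0.4; -204 -138 0 0.48; -238 -161 0 0.56; -272 -184 0 0.64; -306 -207 0 0.72; -340 -230 0 0.8", grip=1)

```text
clock: 1.63
position: [0.4377, 0.2827, 0.2316]
tool_rot: [3.141, -0.0, 2.055]
force: [0.8, 1.2, 0.1]
grip_width: 0.0855
```

```bash
cat >> h.py <<'E'
def togo(x,y,z,s=None):
    s=s or bot.observe(); T=R.from_euler('xyz',s["tool_rot"]).as_matrix()
    d=np.array([x,y,z])-s["position"]; print("t",round(s["clock"],2),"pos",s["position"].round(4),"rot",np.round(s["tool_rot"],3),"q",np.round(s["qpos"],2),"F",np.round(s["force"],1),"M",np.round(s["moment"],2),"w",round(s["grip_width"],4),"togo mm",(T.T@d*1000).round(1))
E
python3 - <<'E'
from h import *
togo(.501,-.171,.2)
E
```

```text
t 1.63 pos [0.4377 0.2827 0.2316] rot [ 3.141 -0.     2.055] q [-0.87  0.36  0.24  1.88 -0.11  0.91 -0.1 ] F [0.8 1.2 0.1] M [-0.01 -0.03 -0.01] w 0.0855 togo mm [-431.1 -155.2   31.4]
```

Call:
move_arm(moves="-38 -14 0 0.07; -77 -28 0 0.14; -116 -42 0 0.21; -155 -56 0 0.28; -194 -70 0 0.35; -233 -84 0 0.42; -272 -98 0 0.5; -311 -112 0 0.58; -350 -126 0 0.66; -388 -140 0 0.75")

```text
clock: 2.47
position: [0.495, -0.126, 0.2316]
tool_rot: [3.141, -0.0, 1.305]
force: [1.5, 0.3, 0.6]
grip_width: 0.0853
```

```bash
python3 - <<'E'
from h import *
togo(.501,-.171,.1)
p=bot.grab_frame("wrist"); C=cloud(p); 
for a,b in((.134,.155),(.12,.15),(.08,.1)):
    q=C[(p["z_map"]>0)&(C[...,2]>a)&(C[...,2]<b)&(np.hypot(C[...,0]-.501,C[...,1]+.171)<.075)]
    if len(q)>8: (cx,cy),r=cv2.minEnclosingCircle((q[:,:2]*1000).astype(np.float32)); print(a,b,len(q),cx,cy,r,np.median(q[:,2]))
p=bot.grab_frame("top"); C=cloud(p)
q=C[(p["z_map"]>0)&(C[...,2]>.011)&(C[...,2]<.022)&(np.hypot(C[...,0]-.484,C[...,1]-.19)<.1)]
(cx,cy),r=cv2.minEnclosingCircle((q[:,:2]*1000).astype(np.float32)); print("tray",len(q),cx,cy,r)
f=p["frame"].astype(int); g=(f[...,2]>f[...,0]+8)&(f[...,2]>110); n,l,st,ce=cv2.connectedComponentsWithStats(g.astype(np.uint8)); i=l[250,211]; print(st[i],ce[i],world(p,*ce[i],z=.008),world(p,211,251,z=.01))
E
```

```text
t 2.47 pos [ 0.495  -0.126   0.2316] rot [ 3.141 -0.     1.305] q [-0.28  0.38  0.54  1.92 -0.24  0.91  0.12] F [1.5 0.3 0.6] M [ 0.02 -0.07 -0.01] w 0.0853 togo mm [-41.8  17.5 131.6]
0.134 0.155 1730 501.36151123046875 -168.15536499023438 31.03006935119629 0.13953979152148663
0.12 0.15 2940 501.36151123046875 -168.15536499023438 31.03006935119629 0.13749229259942658
0.08 0.1 10308 501.7138671875 -167.4792938232422 62.26049041748047 0.089080456687361
tray 111 481.20648193359375 184.98167419433594 85.76913452148438
[ 181  220   62   63 3054] [211.30288147 250.67256058] [0.48069846 0.18510279 0.008     ] [0.47971145 0.18548672 0.01      ]
```

Call:
move_arm(moves="-20 8 0 0; -40 17 10 0; -40 17 30 0; -40 17 50 0; -40 17 70 0; -40 17 90 0; -40 17 105 0; -40 17 117 0; -40 17 126 0; -40 17 130 0")

```text
clock: 3.4
position: [0.5007, -0.1666, 0.1003]
tool_rot: [-3.14, -0.0, 1.309]
force: [-0.9, 0.4, 0.0]
grip_width: 0.0852
```

Call:
move_arm(moves="0 0 0 0; 0 0 0 0; 0 0 0 0; 0 0 0 0; 0 0 0 0; 0 0 0 0; 0 0 0 0; 0 0 0 0; 0 0 0 0; 0 0 0 0", grip=0, grip_force=50)

```text
clock: 4.23
position: [0.5015, -0.1671, 0.1022]
tool_rot: [3.14, -0.0, 1.309]
force: [-2.2, 0.2, 6.9]
grip_width: 0.0583
```

```bash
python3 - <<'E'
from h import *
togo(.501,-.169,.1)
p=bot.grab_frame("side"); c=cv2.resize(p["frame"][140:340,220:460],None,fx=3,fy=3,interpolation=cv2.INTER_CUBIC); cv2.imwrite("pics/grip.png",c[:,:,::-1])
E
```

```text
t 4.23 pos [ 0.5015 -0.1671  0.1022] rot [ 3.14  -0.     1.309] q [-0.09  0.6   0.42  1.98 -0.39  0.64  0.32] F [-2.2  0.2  6.9] M [0.1  0.46 0.1 ] w 0.0583 togo mm [-2.   0.1  2.2]
```

View pics/grip.png

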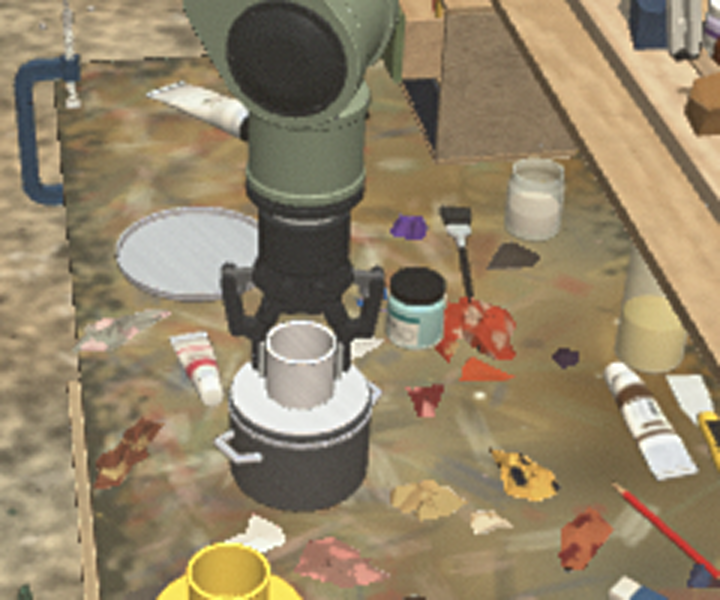

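Call:
move_arm(moves="0 0 -2 0; 0 0 -4 -0.05; 0 0 -4 -0.15; 0 0 -4 -0.25; 0 0 -4 -0.35; 0 0 -4 -0.45; 0 0 -4 -0.45; 0 0 -7 -0.45; 0 0 -9 -0.45; 0 0 -9 -0.45")

```text
clock: 5.12
position: [0.5006, -0.1668, 0.1102]
tool_rot: [-3.141, -0.0, 1.756]
force: [0.4, -1.1, -22.1]
grip_width: 0.0579
```

```bash
python3 - <<'E'
from h import *
togo(.501,-.169,.1)
E
```

```text
t 5.12 pos [ 0.5006 -0.1668  0.1102] rot [-3.141 -0.     1.756] q [-0.01  0.56  0.3   1.97 -0.27  0.65  0.65] F [  0.4  -1.1 -22.1] M [-0.09 -0.04 -0.02] w 0.0579 togo mm [-2.2  0.  10.2]
```

Call:
move_arm(moves="0 0 3 0; 0 0 6 0; 0 0 6 0; 0 0 6 -0.1; 0 0 6 -0.2; 0 0 6 -0.3; 0 0 6 -0.35; 0 0 4 -0.35; 0 0 1 -0.35; 0 0 1 -0.35")

```text
clock: 5.95
position: [0.5007, -0.1669, 0.1094]
tool_rot: [-3.141, -0.001, 2.106]
force: [0.9, -1.0, -22.5]
grip_width: 0.0578
```

```bash
python3 - <<'E'
from h import *
togo(.501,-.169,.1)
E
```

```text
t 5.95 pos [ 0.5007 -0.1669  0.1094] rot [-3.141e+00 -1.000e-03  2.106e+00] q [ 0.06  0.55  0.21  1.97 -0.18  0.64  0.91] F [  0.9  -1.  -22.5] M [-0.11 -0.13 -0.03] w 0.0578 togo mm [-2.  -0.8  9.4]
```

Call:
move_arm(moves="0 0 3 0; 0 0 5 0; 0 0 5 0; 0 0 5 -0.1; 0 0 5 -0.2; 0 0 5 -0.3; 0 0 5 -0.35; 0 0 3 -0.35; 0 0 0 -0.35; 0 0 0 -0.35")

```text
clock: 6.78
position: [0.5006, -0.1669, 0.1093]
tool_rot: [-3.141, -0.001, 2.456]
force: [0.8, 0.2, -22.7]
grip_width: 0.0579
```

```bash
python3 - <<'E'
from h import *
togo(.501,-.169,.1)
E
```

```text
t 6.78 pos [ 0.5006 -0.1669  0.1093] rot [-3.141e+00 -1.000e-03  2.456e+00] q [ 0.13  0.55  0.11  1.96 -0.09  0.64  1.18] F [  0.8   0.2 -22.7] M [-0.13 -0.2  -0.01] w 0.0579 togo mm [-1.7 -1.4  9.3]
```

Call:
move_arm(moves="0 0 4 0; 0 0 6 0; 0 0 6 0; 0 0 6 -0.1; 0 0 6 -0.2; 0 0 6 -0.3; 0 0 6 -0.35; 0 0 3 -0.35; 0 0 0 -0.35; 0 0 0 -0.35")

```text
clock: 7.62
position: [0.5016, -0.1672, 0.1102]
tool_rot: [3.142, 0.001, 2.806]
force: [0.3, -0.2, -2.9]
grip_width: 0.0576
```

```bash
python3 - <<'E'
from h import *
togo(.501,-.169,.1)
E
```

```text
t 7.62 pos [ 0.5016 -0.1672  0.1102] rot [3.142e+00 1.000e-03 2.806e+00] q [ 0.2   0.54  0.01  1.96 -0.01  0.64  1.45] F [ 0.3 -0.2 -2.9] M [-0.01  0.   -0.04] w 0.0576 togo mm [-0.  -1.9 10.2]
```

Force is only the strainer's weight, so it has come free. I lift it now.

Call:
move_arm(moves="0 0 -3 0; 0 0 -6 0; 0 0 -9 0; 0 0 -12 0; 0 0 -15 0; 0 0 -18 0; 0 0 -21 0; 0 0 -24 0; 0 0 -27 0; 0 0 -30 0")

```text
clock: 8.45
position: [0.501, -0.167, 0.1396]
tool_rot: [3.142, -0.0, 2.809]
force: [0.0, -0.0, -3.3]
grip_width: 0.0577
```

```bash
python3 - <<'E'
from h import *
togo(.501,-.169,.1)
E
```

```text
t 8.45 pos [ 0.501  -0.167   0.1396] rot [ 3.142 -0.     2.809] q [ 0.2   0.49  0.01  1.94 -0.01  0.71  1.46] F [ 0.  -0.  -3.3] M [-0.07 -0.03  0.01] w 0.0577 togo mm [-0.7 -1.9 39.6]
```

Call:
move_arm(moves="0 0 -8 0; 0 0 -17 0; 0 0 -26 0; 0 0 -36 0; 0 0 -46 0; 0 0 -56 0; 0 0 -66 0; 0 0 -76 0; 0 0 -85 0; 0 0 -90 0")

```text
clock: 9.28
position: [0.5013, -0.1671, 0.2307]
tool_rot: [3.142, 0.001, 2.809]
force: [0.7, -0.8, -3.8]
grip_width: 0.058
```

```bash
python3 - <<'E'
from h import *
togo(.481,.185,.23)
p=bot.grab_frame("side"); save(p,"lift")
C=cloud(p)
E
```

```text
t 9.28 pos [ 0.5013 -0.1671  0.2307] rot [3.142e+00 1.000e-03 2.809e+00] q [ 0.19  0.37  0.02  1.86 -0.01  0.92  1.46] F [ 0.7 -0.8 -3.8] M [-0.   -0.04  0.  ] w 0.058 togo mm [134.2 326.1   0.6]
```

View pics/lift.png

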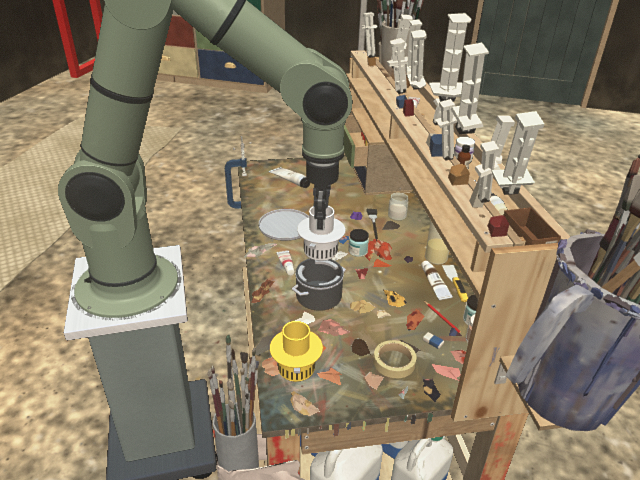

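Call:
move_arm(moves="3 7 0 0; 10 23 0 0; 20 48 0 0; 31 75 0 0; 42 103 0 0; 54 131 0 0; 66 160 0 0; 77 188 0 0; 89 216 0 0; 100 244 0 0")

```text
clock: 10.17
position: [0.4852, 0.0982, 0.2288]
tool_rot: [-3.141, -0.001, 2.809]
force: [0.9, -0.2, -3.3]
grip_width: 0.0574
```

Call:
move_arm(moves="10 24 0 0; 19 46 0 0; 26 63 0 0; 31 74 0 0; 34 81 0 0; 34 82 0 0; 34 82 0 0; 34 82 0 0; 34 82 0 0; 34 82 0 0")

```text
clock: 11.0
position: [0.4811, 0.184, 0.2293]
tool_rot: [-3.141, 0.0, 2.807]
force: [0.5, 0.2, -3.0]
grip_width: 0.0578
```

```bash
python3 - <<'E'
from h import *
togo(.481,.185,.086)
E
```

```text
t 11.0 pos [0.4811 0.184  0.2293] rot [-3.141  0.     2.807] q [-0.39  0.35 -0.11  1.89  0.05  0.91  0.71] F [ 0.5  0.2 -3. ] M [-0.01  0.04 -0.05] w 0.0578 togo mm [  0.4   0.9 143.3]
```

Call:
move_arm(moves="0 1 6 0; 0 1 20 0; 0 1 36 0; 0 1 53 0; 0 1 70 0; 0 1 87 0; 0 1 104 0; 0 1 118 0; 0 1 127 0; 0 1 131 0")

```text
clock: 11.83
position: [0.4807, 0.1855, 0.0969]
tool_rot: [-3.14, -0.001, 2.809]
force: [-0.0, 0.2, -2.2]
grip_width: 0.0575
```

Call:
move_arm(moves="0 0 1 0; 0 0 2 0; 0 0 3 0; 0 0 4 0; 0 0 5 0; 0 0 6 0; 0 0 7 0; 0 0 8 0; 0 0 9 0; 0 0 10 0")

```text
clock: 12.67
position: [0.4812, 0.1859, 0.0882]
tool_rot: [-3.142, -0.0, 2.809]
force: [-0.4, 0.3, -3.1]
grip_width: 0.0574
```

```bash
python3 - <<'E'
from h import *
togo(.481,.185,.0855)
E
```

```text
t 12.67 pos [0.4812 0.1859 0.0882] rot [-3.142 -0.     2.809] q [-0.41  0.56 -0.1   2.    0.09  0.59  0.67] F [-0.4  0.3 -3.1] M [-0.01  0.02 -0.01] w 0.0574 togo mm [-0.1 -0.9  2.7]
```

Call:
move_arm(moves="0 0 0.5 0; 0 0 1 0; 0 0 1.5 0; 0 0 2 0; 0 0 2.5 0; 0 0 3 0; 0 0 3 0; 0 0 3 0; 0 0 3 0; 0 0 3 0")

```text
clock: 13.5
position: [0.4813, 0.1858, 0.0862]
tool_rot: [3.141, 0.001, 2.809]
force: [-6.6, -3.3, 20.9]
grip_width: 0.0578
```

Call:
move_arm(moves="0 0 -0.5 0; 0 0 -1 0; 0 0 -1 0; 0 0 -1 0; 0 0 -1 0; 0 0 -1 0; 0 0 -1 0; 0 0 -1 0; 0 0 -1 0; 0 0 -1 0")

```text
clock: 14.33
position: [0.4813, 0.1859, 0.0863]
tool_rot: [3.142, 0.0, 2.809]
force: [0.7, -0.2, -0.1]
grip_width: 0.0581
```

Call:
move_arm(moves="0 0 0 0; 0 0 0 0; 0 0 0 0; 0 0 0 0; 0 0 0 0; 0 0 0 0; 0 0 0 0; 0 0 0 0; 0 0 0 0; 0 0 0 0", grip=1)

```text
clock: 15.17
position: [0.4812, 0.1859, 0.0863]
tool_rot: [-3.142, -0.0, 2.809]
force: [0.2, 0.3, 0.4]
grip_width: 0.0856
```

Call:
move_arm(moves="0 0 -2 0; 0 0 -6 0; 0 0 -12 0; 0 0 -20 0; 0 0 -30 0; 0 0 -45 0; 0 0 -65 0; 0 0 -90 0; 0 0 -115 0; 0 0 -135 0")

```text
clock: 16.0
position: [0.4814, 0.1859, 0.2241]
tool_rot: [3.14, 0.001, 2.809]
force: [-0.0, -0.6, 0.9]
grip_width: 0.0856
```

```bash
python3 - <<'E'
from h import *
togo(.481,.185,.23)
for n in("side","top"):
    p=bot.grab_frame(n); C=cloud(p)
    if n=="side": save(p,"end")
    for nm,x,y,rad in(("strainer",.481,.185,.075),("pot",.501,-.169,.075)):
        for a,b in(((.115,.13),(.065,.085)) if nm=="strainer" else ((.078,.1),)):
            q=C[(p["z_map"]>0)&(C[...,2]>a)&(C[...,2]<b)&(np.hypot(C[...,0]-x,C[...,1]-y)<rad)]
            if len(q)>8: (cx,cy),r=cv2.minEnclosingCircle((q[:,:2]*1000).astype(np.float32)); print(n,nm,a,len(q),round(cx),round(cy),round(r),"z",np.median(q[:,2]).round(4),q[:,2].max().round(4), "plane",np.linalg.lstsq(np.c_[q[:,:2],np.ones(len(q))],q[:,2],rcond=None)[0][:2].round(3))
E
```

```text
t 16.0 pos [0.4814 0.1859 0.2241] rot [3.140e+00 1.000e-03 2.809e+00] q [-0.39  0.36 -0.12  1.89  0.05  0.89  0.7 ] F [-0.  -0.6  0.9] M [-0.04  0.01 -0.02] w 0.0856 togo mm [ 0.  -1.  -5.9]
side strainer 0.115 117 481 180 36 z 0.1208 0.1296 plane [ 0.012 -0.013]
side strainer 0.065 453 483 182 64 z 0.0737 0.0847 plane [ 0.    -0.009]
side pot 0.078 498 498 -171 66 z 0.0822 0.0904 plane [-0.     0.002]
top strainer 0.115 61 481 182 30 z 0.1234 0.1287 plane [0.007 0.011]
top strainer 0.065 925 482 182 60 z 0.0729 0.0843 plane [0.001 0.002]
top pot 0.078 636 499 -170 63 z 0.0822 0.0924 plane [ 0.003 -0.002]
```

View pics/end.png

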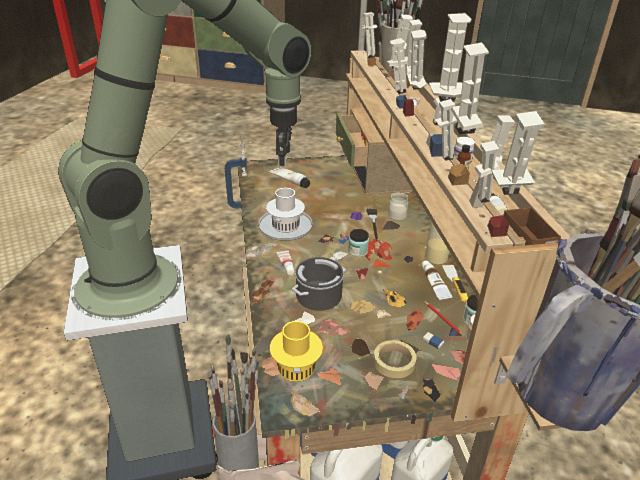

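The strainer stands upright on the tray (side view, 286,210) and the pot is in its place (319,284). The bystanders have not moved and the gripper is clear.

```bash
python3 -c "
from workcell import bot
print(bot.job_done())"
```

```text
the job is handed in; nothing more can be done
None
```

The strainer is out of the pot and standing released on the drip tray. I handed the job in at about 16 s on the robot's clock; no verdict is reported.

- **Working it loose:** I gripped the grey strainer across its neck and twisted it in steps, testing each with a small pull. The first three pulls, after 0.45, 0.80 and 1.15 rad, met about 22 N. That is more than a gentle pull and more than the pot's weight, so they briefly raised the pot, I estimate by about 4 mm. After 1.5 rad the force dropped to about 3 N, the strainer's own weight, and it lifted straight out.
- **Strainer at the end:** its top is at about 0.124 m and its flange is level within about 0.01 rad. Its axis is about 3 mm from the tray's centre.
- **Pot at the end:** it stands level on the bench, within about 3 mm of its starting place.
- **Jar, tube and tape roll:** they look unmoved in the last picture; I did not measure them again.
- **Setting down:** the strainer was pressed onto the tray with about 21 N for a moment. I relaxed this to near zero before opening the gripper.

No check failed. The two cameras agreed to about 2 mm at the end. The network's tray centre from the top and side views differed by about 15 mm, so I used the tray's fitted outline instead.

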